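# Nip the joint of a pocket book in the bench press

### The job

The small leather pocket book has just been glued: lay it on the steel bed of the green nipping press, square and with its spine going in first, and slide it fully home against the back fence under the raised bar. Then turn the narrow inner knob clockwise until you feel the bar touch the book and snug it about a sixth of a turn past that first touch (much over a quarter turn would crush the joint), and let go. The wide knurled ring round the knob is set for the whole batch: leave it exactly as it is, and leave the things lying about where they are.

Things in the scene. Friction and masses are not known exactly. Their poses are not given: they have to be found in the camera images.
- press: Small dark green C-frame nipping press, fixed to the bench. Origin on the bench top straight below the knob axis; z up, x points from its open front to its back, into the throat. Base x -151 to +63 mm, y +-60 mm, 22 mm high. Column at x 32 to 62 mm. Head over the throat: z 100 to 138 mm, x -38 to +62, y +-36 mm. Ring and knob stand on the head.
- bed: Flat steel plate on the base on which the book is laid: 170 x 100 x 4 mm, fixed. Origin at the centre of its underside (press x -60, y 0, z 22 mm), so it spans press x -145 to +25 mm and its top is at z 26 mm. A hand from above can lay the book only on its front part, clear of head and ring.
- fence (a point): Middle of the foot of the back fence's front face: press x 14, y 0, z 26 mm. The fence is a steel strip across the bed, 90 mm wide (y), 12 mm high. The spine must bear on it.
- throat (a point): Point on the bed under the middle of the nipping bar: press x 0, y 0, z 26 mm. The bar is 14 mm deep and 78 mm wide (y); its height differs each time: at the start its underside is 1.5 to 8 mm above the top of a book lying on the bed.
- book: Oblong pocket book in brown leather, closed and stiff: 104 mm from fore-edge to spine (its x), 60 mm along the spine (its y), 20 mm thick, about 0.13 kg. Origin at the centre of its underside; x points to the spine, z up. Starts loose on the bench to the right of the press. When home, its origin is at press x -38, y 0, z 26 mm.
- book_spine (a point): Middle of the book's spine at its lower edge (52 mm from the book's origin along its x).
- knob_grip (a point): Point on the axis of both knobs at the height to hold the inner one: press x 0, y 0, z 187 mm. The inner knob is round, fluted steel, 27 mm across, z 164 to 196 mm (+-3 with the ring's setting), on an 18 mm stem. The ring's top is at z 156 mm: fingertips 19 mm below this point clear it by about 12 mm. It does not rise or sink.
- fine_knob (a joint): Angle of the inner knob, rad, growing clockwise from above; starts at -0.2 to 0.2. Drives the bar down 3.2 mm per rad and stays where left. Free turning takes a steady 0.16 N m; from first touch (0.4 to 2.6 rad from the start) the sprung bar adds about 23 N of force on the book and 0.074 N m of torque per rad. Needs several grasps.
- ring_mark (a point): Dark index mark on top of the wide knurled outer ring (58 mm across, z 139 to 156 mm), 24 mm from the axis. The ring is the coarse height setting (3 mm per rad, 0.25 N m) and must not turn.
- bone_folder: Flat pale bone folder, 120 x 18 x 7 mm, lying loose on the bench; bystander.
- brass_weight: Brass hand weight, 59 mm across and 90 mm tall, standing loose on the bench, right of the book; bystander.
- needle_tin: Flat closed tin, 75 x 41 x 16 mm, lying loose on the bench; bystander.

How it is judged:
By the outcome, as a careful person would: the job done as asked, in the order asked, and still so for the second after the job is handed in, with the robot touching nothing.
It also fails if it takes over 72 s, if anything falls off the work surface, if the arm or the gripper's body presses on something with over 40 N, if the wrist force passes 120 N, or if a joint passes its speed limit or range.

### The arm

A 7-joint arm with a two-finger parallel gripper is mounted at the origin on the work surface; the furniture and walls round the work are solid. World frame = base frame: x ahead of the robot, y to its left, z up, the work surface at z = 0. Lengths are in m, angles in rad, forces in N, time in s.
With the tool pointing down it reaches from about 0.4 to 0.85 m from the base axis. Payload 10.4 kg.
Tool frame: the origin (TCP) lies midway between the tips of the shut fingers; the grasp point (between the pads) lies 19 mm behind it; z points along the fingers, y is the line along which they close (so a half turn about z gives the same grasp; the last joint's range is limited). The gripper opens to 87 mm and grips with 3 to 60 N. Pads are 19 mm wide; open, the fingers measure 117 mm over their backs; the gripper's body (75 mm by 190 mm) begins 51 mm behind the grasp point.
Start: joints at [1.096, 0.332, -0.065, 1.46, 0.022, 1.35, -0.088], TCP at [0.273, -0.562, 0.223] pointing down, gripper open.
Joint ranges: [-2.6, 2.6], [-0.5, 2.12], [-1.47, 1.34], [0.16, 2.42], [-1.27, 4.41], [0.06, 2.06], [-2.6, 2.6]. Speed limits (rad/s): [2.22, 2.22, 2.79, 2.79, 3.14, 3.14, 3.14].

### API

Orientations are given as a unit quaternion [x, y, z, w].
In Python, from bench import sensors, eyes, order gives the robot as it stands.
- The arm moves only by the tool arm_command, never from a script. Its argument "steps" is a list of rows, each an object with "rot": the turn, a rotation vector about the world's x, y, z in degrees, a list of three; "slide": the shift along the world's x, y, z in m, a list of three; "grip": the opening, from 0 (shut) to 1 (fully open). A call has exactly 8 rows; each row shifts and turns the commanded pose from where the row before left it; what a row does not reach is not made up. A row lasts 1/8 s, in which the tool goes at most 62.5 mm and 10.7 degrees, less where a joint would pass 70% of its speed; a pose out of reach is approached as far as the arm can. A call with a gripper value outside its range is refused whole. The fingers move at their own pace and stop on an object; "newtons" is the grip in N (left out, the last holds). Time passes only in rows, so rows that do not move let the fingers close, or fill a call up. It gives the time, the measured TCP pose, the force, the opening and the grip force at its end, in the units of the state.
- sensors.read_state(): the state, without advancing time (a new reading comes with each control period).
- eyes.camera(name): name is "scene" or "side" or "wrist"; returns a dict with "pixels" (384x512x3 uint8, red, green, blue), "intrinsics" (3x3 intrinsics, pixels), "pose" (4x4, takes a point from camera to world coordinates). Camera axes: x right, y down, z forward; pixel columns grow to the right and rows downward; lengths in m; the calibration is good to about 2 mm. The wrist camera is an equidistant fisheye: a pixel r from the principal point sees the ray r / f radians off the axis. A picture is of the moment at which its call begins. There is no depth.
- order.close_job(): hands the job in; it is judged then, once.
Trained networks look in a picture, given as the dict that the camera call returned (one of the last four; its "shot" number tells which), for a name from the list of things; names that differ only in an ending like _2 or _b are one class to them, and where a whole thing is asked for, a point or a joint stands for the part that bears it (a point fixed in the world has none). Each returns a list of dicts, best first, with "conf" (0 to 1); they miss things now and then, are a little off and sometimes report something else, mostly with a low value. They report only what shows in the picture. A call takes as long as a camera call.
- eyes.look_for(name, picture): "bbox" ([left, top, right, bottom] in pixels, round what is visible of it).
The state is a dict: "time": time; "joint_positions": joint angles; "joint_vel": joint speeds; "joint_torque": joint torques, N m; "ee_pos": TCP position; "eef_rot": TCP orientation; "ft_force": force on the tool from outside, world axes, zero at the start; "torque": the same for the moment, N m; "width": finger opening in m; "grip_force": force on a finger pad.
Only numpy, scipy, OpenCV 4.12 (cv2) and the standard library are available. Lean on these libraries where they do the work, as an engineer would, in place of code of your own. Each camera call takes 0.05 s, during which the arm holds its last target. There are 200 camera calls.

## Working session

There is one attempt and no reset: what is moved stays moved. The work goes in short steps, Python scripts to look and compute and a tool call to move; the robot and the scene stay as the last step left them, time stands still between calls to the robot, and variables do not carry over. Pictures are saved under pics/ and viewed, at most 10 in all, crops included, and the job is handed in when it is done.

Besides the shell and the picture viewer there is one more tool, called after "Request:" as a command line: name --argument value ..., lists and objects as JSON in quotes. arm_command: Moves the arm, as the interface text tells. Its arguments: {"type":"object","properties":{"steps":{"type":"array","items":{"type":"object","properties":{"rot":{"type":"array","items":{"type":"number"}},"slide":{"type":"array","items":{"type":"number"}},"grip":{"type":"number"}}}},"newtons":{"type":"number"}},"required":["steps"]}

```bash
mkdir -p pics; cat > h.py <<'E'
import numpy as np, cv2
from bench import sensors, eyes, order
def ray(p,u,v):
    K=np.array(p["intrinsics"]);T=np.array(p["pose"])
    a=np.array([(u-K[0,2])/K[0,0],(v-K[1,2])/K[1,1]])
    if p.get("_w"):
        r=np.hypot(*a); d=np.array([*(a/r*np.sin(r) if r>1e-9 else a),np.cos(r)])
    else: d=np.array([*a,1.])
    return T[:3,3],T[:3,:3]@d
def hit(p,u,v,z):
    o,d=ray(p,u,v); return (o+d*(z-o[2])/d[2]).round(4)
def proj(p,X):
    K=np.array(p["intrinsics"]);T=np.array(p["pose"])
    c=T[:3,:3].T@(np.array(X)-T[:3,3])
    if p.get("_w"):
        th=np.arctan2(np.hypot(c[0],c[1]),c[2]);a=c[:2]/np.hypot(c[0],c[1])*th
    else: a=c[:2]/c[2]
    return K[0,0]*a[0]+K[0,2],K[1,1]*a[1]+K[1,2]
def shot(n):
    p=eyes.camera(n)
    if n=="wrist": p["_w"]=1
    return p
def save(p,f,s=1): cv2.imwrite("pics/"+f,cv2.resize(cv2.cvtColor(p["pixels"],cv2.COLOR_RGB2BGR),None,fx=s,fy=s,interpolation=cv2.INTER_CUBIC))
E
python3 - <<'E'
from h import *
s=sensors.read_state();print({k:np.round(v,3).tolist() for k,v in s.items() if k in("time","ee_pos","eef_rot","ft_force","width")})
for n in("scene","side","wrist"):
    p=shot(n);save(p,n+"1.png",1.5)
    print(n,np.round(p["intrinsics"],1).tolist(),np.round(p["pose"],3).tolist(),[k for k in p])
    for t in("press","bed","book","fine_knob","ring_mark","bone_folder","brass_weight","needle_tin"):
        r=eyes.look_for(t,p)
        print(t,[(np.round(x["bbox"]).tolist(),round(x["conf"],2)) for x in r[:2]])
E
```

```text
{'time': 0.0, 'ee_pos': [0.273, -0.562, 0.222], 'eef_rot': [0.975, 0.224, -0.0, -0.001], 'ft_force': [0.527, -0.622, 0.254], 'width': 0.087}
scene [[409.9, 0.0, 252.0], [0.0, 409.9, 186.6], [0.0, 0.0, 1.0]] [[-0.67, -0.386, 0.634, -0.3], [-0.742, 0.37, -0.559, 0.531], [-0.019, -0.845, -0.534, 0.752], [0.0, 0.0, 0.0, 1.0]] ['pixels', 'intrinsics', 'pose', 'shot']
press [([146.0, 188.0, 216.0, 268.0], 0.74)]
bed [([144.0, 217.0, 179.0, 253.0], 0.87), ([141.0, 188.0, 211.0, 267.0], 0.66)]
book [([258.0, 187.0, 279.0, 205.0], 0.61)]
fine_knob [([171.0, 186.0, 186.0, 205.0], 0.7)]
ring_mark [([166.0, 198.0, 191.0, 212.0], 0.6)]
bone_folder [([328.0, 187.0, 344.0, 200.0], 0.61), ([259.0, 224.0, 289.0, 241.0], 0.43)]
brass_weight [([289.0, 154.0, 302.0, 175.0], 0.81)]
needle_tin [([328.0, 186.0, 345.0, 198.0], 0.53)]
side [[439.9, 0.0, 259.1], [0.0, 439.9, 185.8], [0.0, 0.0, 1.0]] [[-0.758, 0.361, -0.543, 1.125], [0.652, 0.426, -0.627, 0.612], [0.005, -0.83, -0.558, 0.781], [0.0, 0.0, 0.0, 1.0]] ['pixels', 'intrinsics', 'pose', 'shot']
press []
bed [([256.0, 246.0, 339.0, 298.0], 0.96)]
boo
[... 164 characters left out ...]
ring_mark [([309.0, 214.0, 335.0, 222.0], 0.68)]
bone_folder [([272.0, 196.0, 299.0, 216.0], 0.49), ([205.0, 193.0, 244.0, 212.0], 0.49)]
brass_weight [([205.0, 193.0, 245.0, 214.0], 0.74), ([172.0, 160.0, 189.0, 191.0], 0.6)]
needle_tin [([218.0, 155.0, 242.0, 171.0], 0.66)]
wrist [[297.3, 0.0, 258.0], [0.0, 297.3, 186.7], [0.0, 0.0, 1.0]] [[0.437, -0.871, -0.225, 0.335], [-0.899, -0.423, -0.111, -0.532], [0.001, 0.251, -0.968, 0.385], [0.0, 0.0, 0.0, 1.0]] ['pixels', 'intrinsics', 'pose', 'shot', '_w']
press []
bed []
book []
fine_knob []
ring_mark []
bone_folder [([31.0, 0.0, 61.0, 16.0], 0.83)]
brass_weight [([30.0, 1.0, 59.0, 14.0], 0.59)]
needle_tin [([164.0, 24.0, 216.0, 83.0], 0.94)]
```

```bash
python3 - <<'E'
import cv2,numpy as np
a=cv2.imread("pics/scene1.png");b=cv2.imread("pics/side1.png")
A=cv2.resize(a[200:440,180:560],None,fx=2.1,fy=2.1,interpolation=3)
B=cv2.resize(b[210:470,230:560],None,fx=2.2,fy=2.2,interpolation=3)
cv2.imwrite("pics/a.png",A);cv2.imwrite("pics/b.png",B);print(A.shape,B.shape)
E
```

```text
(504, 798, 3) (572, 726, 3)
```

View pics/a.png

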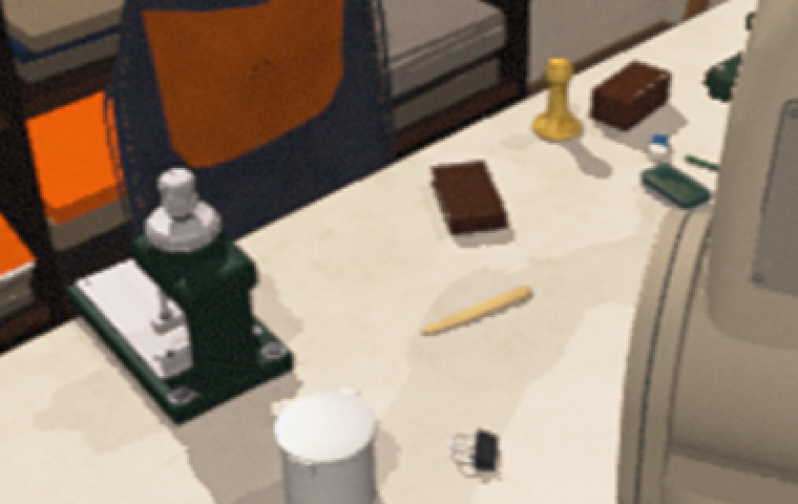

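View pics/b.png

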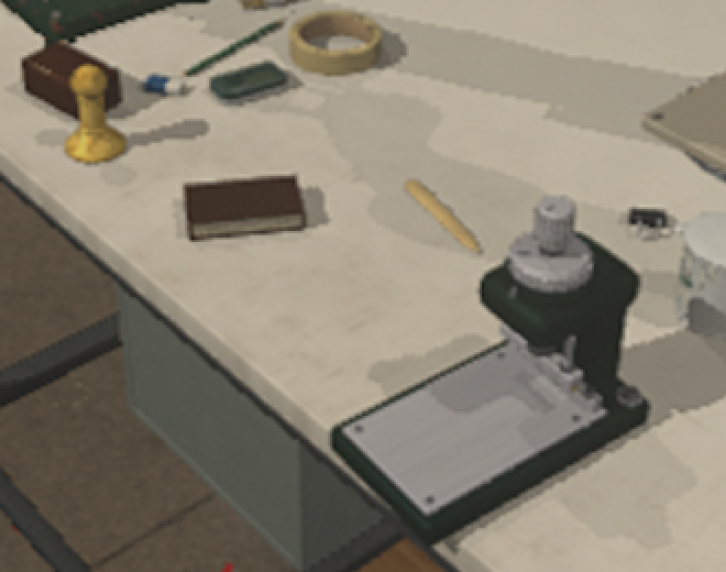

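Scene crop: the press is left of centre with its bed opening away from the robot. The book is at about (470,198), the folder at (480,310) and the yellow brass weight at (558,100); the brown block beside the weight is a distractor. Side crop: the book's top runs (185,185)–(303,212), with pages showing on the near face. The bed corners are at about (340,435), (428,520) and (607,405).

```bash
python3 - <<'E'
from h import *
A=shot("scene");B=shot("side")
fa=lambda u,v:((180+u/2.1)/1.5,(200+v/2.1)/1.5)
fb=lambda u,v:((230+u/2.2)/1.5,(210+v/2.2)/1.5)
print("book scene",[hit(A,*fa(*q),.02)[:2].tolist() for q in((433,168),(484,162),(506,215),(457,222))])
print("book side",[hit(B,*fb(*q),.02)[:2].tolist() for q in((185,185),(298,177),(303,212),(190,219))])
print("bed side",[hit(B,*fb(*q),.026)[:2].tolist() for q in((342,437),(428,517),(605,408))])
print("base side bot",[hit(B,*fb(*q),.0)[:2].tolist() for q in((430,540),(648,422))])
print("knob top side",hit(B,*fb(556,205),.196),"scene",hit(A,*fa(178,176),.196))
print("weight base",hit(A,*fa(557,130),0),hit(B,*fb(96,150),0))
print("folder",[hit(A,*fa(*q),.004)[:2].tolist() for q in((425,330),(530,292))])
# triangulate knob from detector
print(np.array(sensors.read_state()["joint_positions"]).round(3))
E
```

```text
book scene [[0.5555, -0.2473], [0.5267, -0.2947], [0.4404, -0.2404], [0.4653, -0.1965]]
book side [[0.5338, -0.2974], [0.4476, -0.2411], [0.4783, -0.1963], [0.5604, -0.2523]]
bed side [[0.6347, 0.0402], [0.6391, 0.1351], [0.4675, 0.1434]]
base side bot [[0.6355, 0.1347], [0.4315, 0.1583]]
knob top side [0.4905 0.0963 0.196 ] scene [0.4826 0.0957 0.196 ]
weight base [ 0.5407 -0.4253  0.    ] [ 0.5497 -0.4244  0.    ]
folder [[0.3781, -0.0734], [0.3515, -0.1825]]
[ 1.096  0.332 -0.065  1.46   0.022  1.35  -0.089]
```

Request:
arm_command --steps '[{"slide":[0.0142,0.0198,0],"rot":[0,0,7.6],"grip":1},{"slide":[0.0142,0.0198,0],"rot":[0,0,7.6],"grip":1},{"slide":[0.0142,0.0198,0],"rot":[0,0,7.6],"grip":1},{"slide":[0.0142,0.0198,0],"rot":[0,0,7.6],"grip":1},{"slide":[0.0142,0.0198,0],"rot":[0,0,7.6],"grip":1},{"slide":[0.0142,0.0198,0],"rot":[0,0,7.6],"grip":1},{"slide":[0.0142,0.0198,0],"rot":[0,0,7.6],"grip":1},{"slide":[0.0142,0.0198,0],"rot":[0,0,7.6],"grip":1}]'

```text
time: 2.45
ee_pos: [0.3869, -0.4033, 0.2227]
eef_rot: [0.726, 0.688, 0.0, 0.0]
ft_force: [0.4, -0.2, -0.1]
width: 0.0868
grip_force: 0.0
```

Request:
arm_command --steps '[{"slide":[0.0142,0.0198,-0.003],"rot":[0,0,7.6],"grip":1},{"slide":[0.0142,0.0198,-0.003],"rot":[0,0,7.6],"grip":1},{"slide":[0.0142,0.0198,-0.003],"rot":[0,0,7.6],"grip":1},{"slide":[0.0142,0.0198,-0.003],"rot":[0,0,7.6],"grip":1},{"slide":[0.0142,0.0198,-0.003],"rot":[0,0,7.6],"grip":1},{"slide":[0.0142,0.0198,-0.003],"rot":[0,0,7.6],"grip":1},{"slide":[0.0142,0.0198,-0.003],"rot":[0,0,7.6],"grip":1},{"slide":[0.0142,0.0198,-0.003],"rot":[0,0,7.6],"grip":1}]'

```text
time: 3.45
ee_pos: [0.5005, -0.2449, 0.1986]
eef_rot: [0.278, 0.961, -0.0, 0.0]
ft_force: [0.2, -0.5, 1.5]
width: 0.0876
grip_force: 0.0
```

```bash
cat >> h.py <<'E'
def yaw(s=None):
    from scipy.spatial.transform import Rotation as R
    M=R.from_quat(np.array((s or sensors.read_state())["eef_rot"])).as_matrix()
    return np.degrees(np.arctan2(M[1,1],M[0,1])),M[:,2].round(3)
E
python3 - <<'E'
from h import *
s=sensors.read_state();print(s["time"],np.round(s["ee_pos"],4),yaw(s),np.round(s["joint_positions"],2))
p=shot("wrist");save(p,"w2.png",1.5)
r=eyes.look_for("book",p);print([(np.round(x["bbox"]).tolist(),x["conf"]) for x in r])
E
```

```text
3.45 [ 0.5005 -0.2449  0.1986] (np.float64(57.729442971679774), array([ 0., -0., -1.])) [ 0.83  0.24 -0.53  1.65  0.13  1.28  1.28]
[([234.0, 130.0, 284.0, 216.0], 0.58)]
```

View pics/w2.png

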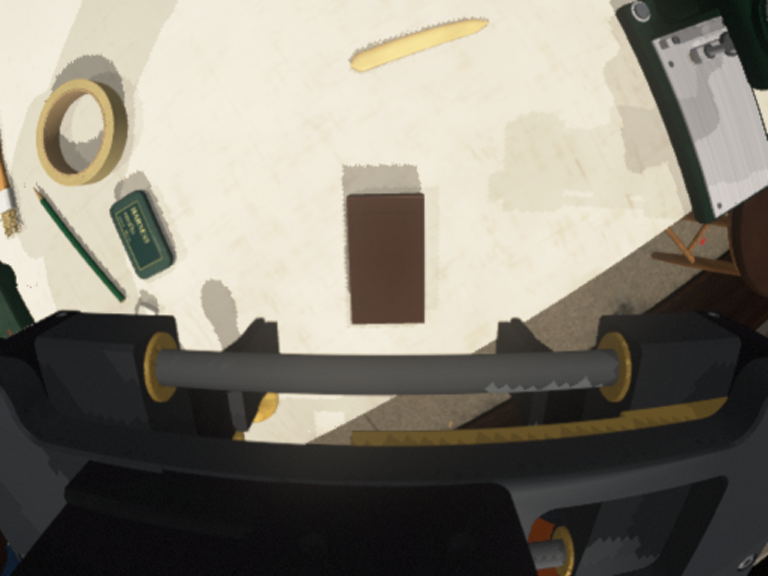

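The wrist view shows the book centred at about (387,259), nearly aligned with the image. The folder is at the top at (420,45) and the press bed at top right. Next I'll find which short end is the spine.

```bash
python3 - <<'E'
from h import *
w=shot("wrist")
c=[(347,194),(424,194),(424,323),(351,324)]
P=np.array([hit(w,u/1.5,v/1.5,.02) for u,v in c]);print(P, P.mean(0))
d=(P[0]+P[1]-P[2]-P[3]);print(np.degrees(np.arctan2(d[1],d[0])),[np.linalg.norm(P[i]-P[(i+1)%4]).round(4) for i in range(4)])
a=cv2.imread("pics/scene1.png")[265:325,370:440];b=cv2.imread("pics/side1.png")[280:330,305:375]
ww=cv2.cvtColor(w["pixels"],cv2.COLOR_RGB2BGR)[120:225,222:292]
f=lambda x:cv2.resize(x,(260,int(260*x.shape[0]/x.shape[1])),interpolation=3)
L=[f(a),f(b),f(ww)];o=np.zeros((400,780,3),np.uint8)
for i,x in enumerate(L):o[:x.shape[0],i*260:(i+1)*260]=np.clip(x.astype(float)*1.6,0,255)[:400]
cv2.imwrite("pics/c.png",o)
E
```

```text
[[ 0.4462 -0.2429  0.02  ]
 [ 0.4774 -0.1931  0.02  ]
 [ 0.5666 -0.2468  0.02  ]
 [ 0.5357 -0.2977  0.02  ]] [ 0.506475 -0.245125  0.02    ]
148.73543163881703 [np.float64(0.0588), np.float64(0.1041), np.float64(0.0595), np.float64(0.1049)]
```

View pics/c.png

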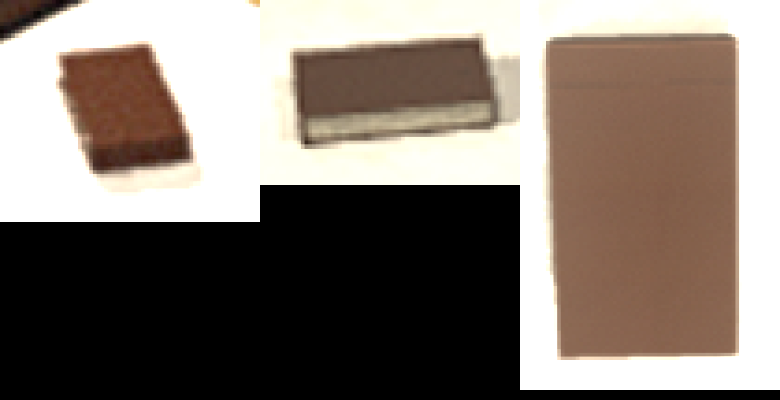

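The spine (joint groove and leather end) is at the top of the wrist view, towards the robot (heading 148.7°). I'll grip 38 mm behind the centre.

Request:
arm_command --steps '[{"slide":[0.0192,-0.01,-0.03],"rot":[0,0,1],"grip":1},{"slide":[0.0193,-0.01,-0.03],"grip":1},{"slide":[0,0,-0.04],"grip":1},{"slide":[0,0,-0.04],"grip":1},{"slide":[0,0,-0.03],"grip":1},{"slide":[0,0,-0.0245],"grip":1},{"grip":1},{"grip":0.5}]' --newtons 35

```text
schema error: expected keys rot, slide, grip
```

Request:
arm_command --steps '[{"grip":0.5},{"grip":0.5},{"grip":0.5},{"grip":0.5},{"grip":0.5},{"grip":0.5},{"grip":0.5},{"grip":0.5}]'

```text
schema error: expected keys rot, slide, grip
```

Request:
arm_command --steps '[{"slide":[0.0192,-0.01,-0.03],"rot":[0,0,1],"grip":1},{"slide":[0.0193,-0.01,-0.03],"rot":[0,0,0],"grip":1},{"slide":[0,0,-0.04],"rot":[0,0,0],"grip":1},{"slide":[0,0,-0.04],"rot":[0,0,0],"grip":1},{"slide":[0,0,-0.03],"rot":[0,0,0],"grip":1},{"slide":[0,0,-0.0245],"rot":[0,0,0],"grip":1},{"slide":[0,0,0],"rot":[0,0,0],"grip":1},{"slide":[0,0,0],"rot":[0,0,0],"grip":0.5}]' --newtons 35

```text
time: 4.6
ee_pos: [0.5383, -0.2665, 0.0045]
eef_rot: [0.273, 0.962, -0.0, 0.0]
ft_force: [0.1, 0.3, 0.0]
width: 0.0829
grip_force: 0.0
```

Request:
arm_command --steps '[{"slide":[0,0,0],"rot":[0,0,0],"grip":0.5},{"slide":[0,0,0],"rot":[0,0,0],"grip":0.5},{"slide":[0,0,0],"rot":[0,0,0],"grip":0.5},{"slide":[0,0,0],"rot":[0,0,0],"grip":0.5},{"slide":[0,0,0.003],"rot":[0,0,0],"grip":0.5},{"slide":[0,0,0.01],"rot":[0,0,0],"grip":0.5},{"slide":[0,0,0.03],"rot":[0,0,0],"grip":0.5},{"slide":[0,0,0.04],"rot":[0,0,0],"grip":0.5}]'

```text
time: 5.6
ee_pos: [0.538, -0.265, 0.0876]
eef_rot: [0.271, 0.962, 0.0, -0.001]
ft_force: [0.3, -0.2, -1.0]
width: 0.0596
grip_force: 34.8
```

Request:
arm_command --steps '[{"slide":[0.0178,0.044,0.0203],"rot":[0,0,3.6],"grip":0.5},{"slide":[0.0178,0.044,0.0203],"rot":[0,0,3.6],"grip":0.5},{"slide":[0.0178,0.044,0.0203],"rot":[0,0,3.6],"grip":0.5},{"slide":[0.0178,0.044,0.0203],"rot":[0,0,3.6],"grip":0.5},{"slide":[0.0178,0.044,0],"rot":[0,0,3.6],"grip":0.5},{"slide":[0.0178,0.044,0],"rot":[0,0,3.6],"grip":0.5},{"slide":[0.0178,0.044,0],"rot":[0,0,3.6],"grip":0.5},{"slide":[0.0178,0.044,0],"rot":[0,0,3.6],"grip":0.5}]'

```text
time: 6.6
ee_pos: [0.6814, 0.0879, 0.1688]
eef_rot: [0.023, 1.0, 0.0, 0.0]
ft_force: [0.7, -0.4, -1.6]
width: 0.0594
grip_force: 34.8
```

```bash
python3 - <<'E'
from h import *
s=sensors.read_state();print(s["time"],np.round(s["ee_pos"],4),yaw(s),np.round(s["joint_positions"],2))
p=shot("wrist");save(p,"w3.png",1.5)
for t in("fine_knob","bed","book","ring_mark"):
    print(t,[(np.round(x["bbox"]).tolist(),x["conf"]) for x in eyes.look_for(t,p)][:2])
E
```

```text
6.6 [0.6814 0.0879 0.1688] (np.float64(87.39550650539061), array([ 0.,  0., -1.])) [ 0.26  0.59 -0.69  1.32  0.37  1.36  1.11]
fine_knob []
bed [([206.0, 0.0, 305.0, 71.0], 0.9)]
book [([194.0, 64.0, 313.0, 236.0], 0.57)]
ring_mark []
```

View pics/w3.png

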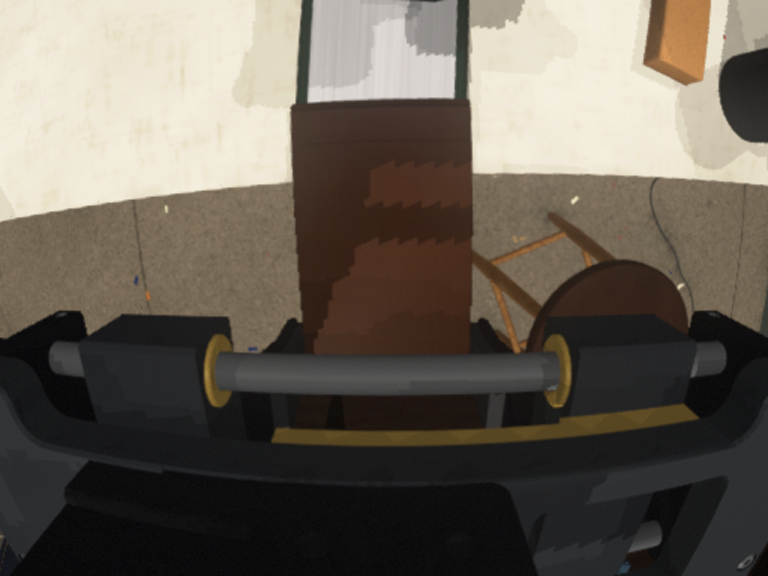

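The wrist view shows the book held, its spine edge at row ~103 and columns 292–470. Beyond it is the bed, with its left edge running (312,5)→(306,100) and its right edge (456,5)→(457,97).

```bash
python3 - <<'E'
from h import *
p=shot("wrist")
g=cv2.cvtColor(p["pixels"],cv2.COLOR_RGB2GRAY)
L=[];R_=[]
for v in(5,20,35,50,62):
    row=p["pixels"][v].astype(int); 
    # green border: g>r notably & dark
    m=[u for u in range(180,330) if g[v,u]<75]
    print(v,m[:8],m[-8:])
f=lambda u,v,z=.026:hit(p,u/1.5,v/1.5,z)
print("bedL",f(312,5),f(306,100),"bedR",f(456,5),f(457,97))
zt=sensors.read_state()["ee_pos"][2]-.004+.02
print("book",f(292,104,zt),f(470,101,zt),f(298,230,zt),f(471,230,zt))
# two-view knob triangulation
A=shot("scene");B=shot("side")
for n in("fine_knob","ring_mark"):
  c=[]
  for q in(A,B):
    r=[x for x in eyes.look_for(n,q)]
    print(n,[(np.round(x["bbox"]).tolist(),round(x["conf"],2)) for x in r])
E
```

```text
5 [203, 204, 205, 206, 207, 208, 306, 307] [306, 307, 308, 309, 310, 311, 312, 313]
20 [202, 203, 204, 205, 206, 207, 306, 307] [306, 307, 308, 309, 310, 311, 312, 313]
35 [201, 202, 203, 204, 205, 206, 306, 307] [206, 306, 307, 308, 309, 310, 311, 312]
50 [200, 201, 202, 203, 204, 205, 306, 307] [204, 205, 306, 307, 308, 309, 310, 311]
62 [200, 201, 202, 203, 204, 205, 305, 306] [205, 305, 306, 307, 308, 309, 310, 311]
bedL [0.4938 0.0431 0.026 ] [0.5639 0.0367 0.026 ] bedR [0.4988 0.1426 0.026 ] [0.5669 0.1392 0.026 ]
book [0.5906 0.0595 0.1844] [0.5925 0.1179 0.1844] [0.6329 0.0589 0.1844] [0.6357 0.1168 0.1844]
fine_knob [([169.0, 184.0, 182.0, 206.0], 0.74)]
fine_knob [([317.0, 199.0, 326.0, 217.0], 0.6)]
ring_mark [([166.0, 200.0, 191.0, 211.0], 0.82)]
ring_mark [([306.0, 210.0, 332.0, 224.0], 0.77)]
```

```bash
python3 - <<'E'
from h import *
p=shot("wrist");g=cv2.cvtColor(p["pixels"],cv2.COLOR_RGB2GRAY).astype(float)
E_=[[],[]]
for v in range(2,64,2):
    row=cv2.GaussianBlur(g[v:v+1],(3,1),0)[0];d=np.diff(row)
    u=195+int(np.argmax(d[195:225]));E_[0].append(hit(p,u+.5,v,.026))
    u=295+int(np.argmin(d[295:318]));E_[1].append(hit(p,u+.5,v,.026))
for e in E_:
    e=np.array(e);k=np.polyfit(e[:,0],e[:,1],1);r=e[:,1]-np.polyval(k,e[:,0]);ok=abs(r)<.003
    k=np.polyfit(e[ok,0],e[ok,1],1)
    print("slope deg",np.degrees(np.arctan(k[0])),"y at .5,.57",np.polyval(k,[.5,.57]),ok.sum(),r.std())
A=shot("scene");B=shot("side")
def tri(b1,b2):
    M=[];b=[]
    for q,c in((A,b1),(B,b2)):
        o,d=ray(q,*c);d=d/np.linalg.norm(d);I=np.eye(3)-np.outer(d,d);M.append(I);b.append(I@o)
    return np.linalg.lstsq(np.vstack(M),np.hstack(b),rcond=None)[0]
print(tri((176.5,195),(321.8,208)),tri((178.5,205.5),(320,217)))
E
```

```text
slope deg -4.596622079492722 y at .5,.57 [0.04388644 0.03825853] 31 0.00030918946648222
slope deg -4.77057042353855 y at .5,.57 [0.14406889 0.13822703] 31 0.0003274077316080692
[0.48681852 0.09536878 0.17666223] [0.48497489 0.09318099 0.14599541]
```

Request:
arm_command --steps '[{"slide":[-0.009,-0.001,-0.027],"rot":[0,0,-1],"grip":0.5},{"slide":[-0.009,-0.001,-0.027],"rot":[0,0,-1],"grip":0.5},{"slide":[-0.009,-0.001,-0.027],"rot":[0,0,-1],"grip":0.5},{"slide":[-0.009,-0.001,-0.018],"rot":[0,0,0],"grip":0.5},{"slide":[-0.009,0,-0.01],"rot":[0,0,0],"grip":0.5},{"slide":[-0.01,0,0],"rot":[0,0,0],"grip":0.5},{"slide":[0,0,0],"rot":[0,0,0],"grip":0.5},{"slide":[0,0,0],"rot":[0,0,0],"grip":0.5}]'

```text
time: 8.35
ee_pos: [0.6267, 0.0825, 0.0603]
eef_rot: [0.05, 0.999, 0.0, 0.001]
ft_force: [-0.1, 0.7, -1.6]
width: 0.0596
grip_force: 34.8
```

```bash
python3 - <<'E'
from h import *
s=sensors.read_state();print(s["time"],np.round(s["ee_pos"],4),yaw(s),np.round(s["joint_positions"],2))
p=shot("wrist");save(p,"w4.png",1.5)
A=shot("scene");B=shot("side");save(B,"s4.png",1.5)
im=np.hstack([cv2.imread("pics/w4.png")[0:330,200:600],cv2.resize(cv2.imread("pics/s4.png")[270:470,360:560],(330,330))])
cv2.imwrite("pics/d.png",im);print(im.shape)
E
```

```text
8.35 [0.6267 0.0825 0.0603] (np.float64(84.28002205732352), array([ 0.002,  0.   , -1.   ])) [ 0.3   0.57 -0.67  1.59  0.39  1.11  1.01]
(330, 730, 3)
```

View pics/d.png

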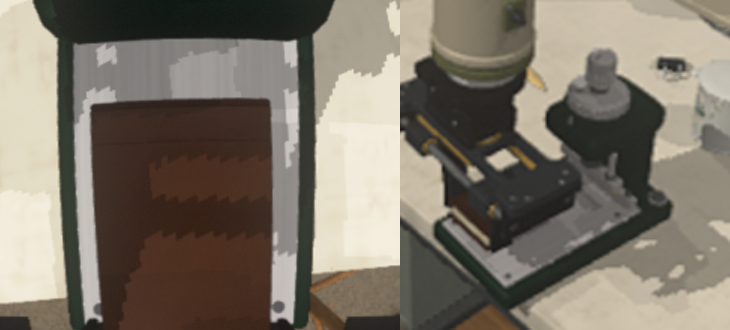

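The crop shows the book over the bed: book edges (91,105)–(101,320) and (268,100)–(272,300), bed edges (74,40)–(80,315) and (300,40)–(294,290). The book is slightly skewed, with its spine end to the left.

```bash
python3 - <<'E'
from h import *
p=shot("wrist");g=cv2.cvtColor(p["pixels"],cv2.COLOR_RGB2GRAY).astype(float)
def edge(v0,v1,u0,u1,sgn,z):
    e=[]
    for v in range(v0,v1,3):
        d=np.diff(cv2.GaussianBlur(g[v:v+1],(5,1),0)[0])*sgn
        u=u0+int(np.argmax(d[u0:u1]));e.append(hit(p,u+.5,v,z))
    e=np.array(e);k=np.polyfit(e[:,0],e[:,1],1);
    for _ in range(3):
        r=e[:,1]-np.polyval(k,e[:,0]);ok=abs(r)<max(.0008,r.std());k=np.polyfit(e[ok,0],e[ok,1],1)
    return np.degrees(np.arctan(k[0])),np.polyval(k,[.52,.56,.6]).round(4),ok.sum(),e[:,0].min().round(3),e[:,0].max().round(3)
o=200/1.5
f=lambda x:int(o+x/1.5)
print("bedL",edge(32,60,f(60),f(92),1,.026));print("bedR",edge(32,60,f(285),f(315),-1,.026))
zt=sensors.read_state()["ee_pos"][2]+.016
print("bookL",edge(76,200,f(82),f(112),-1,zt));print("bookR",edge(76,200,f(258),f(282),1,zt))
E
```

```text
bedL (np.float64(-4.710234303313793), array([0.0425, 0.0392, 0.0359]), np.int64(10), np.float64(0.499), np.float64(0.518))
bedR (np.float64(-4.734985406311223), array([0.1427, 0.1394, 0.1361]), np.int64(10), np.float64(0.509), np.float64(0.528))
bookL (np.float64(-4.190198662175492), array([0.0608, 0.0578, 0.0549]), np.int64(42), np.float64(0.538), np.float64(0.601))
bookR (np.float64(-4.060077548163713), array([0.1202, 0.1174, 0.1145]), np.int64(42), np.float64(0.544), np.float64(0.607))
```

Request:
arm_command --steps '[{"slide":[0,0.001,-0.008],"rot":[0,0,-0.6],"grip":0.5},{"slide":[0,0,-0.008],"rot":[0,0,0],"grip":0.5},{"slide":[0,0,-0.006],"rot":[0,0,0],"grip":0.5},{"slide":[0,0,-0.004],"rot":[0,0,0],"grip":0.5},{"slide":[0,0,-0.002],"rot":[0,0,0],"grip":0.5},{"slide":[0,0,-0.001],"rot":[0,0,0],"grip":0.5},{"slide":[0,0,-0.0005],"rot":[0,0,0],"grip":0.5},{"slide":[0,0,0],"rot":[0,0,0],"grip":0.5}]'

```text
time: 9.55
ee_pos: [0.626, 0.0835, 0.0306]
eef_rot: [0.055, 0.998, -0.0, 0.0]
ft_force: [-4.2, -0.9, 5.6]
width: 0.0593
grip_force: 34.8
```

Request:
arm_command --steps '[{"slide":[0,0,0],"rot":[0,0,0],"grip":0.85},{"slide":[0,0,0],"rot":[0,0,0],"grip":0.85},{"slide":[0,0,0],"rot":[0,0,0],"grip":0.85},{"slide":[0.01,-0.0008,0.001],"rot":[0,0,0],"grip":0.85},{"slide":[0.012,-0.001,0.001],"rot":[0,0,0],"grip":0.85},{"slide":[0.012,-0.001,0.001],"rot":[0,0,0],"grip":0.85},{"slide":[0,0,0],"rot":[0,0,0],"grip":0.32},{"slide":[0,0,0],"rot":[0,0,0],"grip":0.32}]'

```text
time: 10.55
ee_pos: [0.6598, 0.0809, 0.0325]
eef_rot: [0.055, 0.998, 0.0, -0.0]
ft_force: [0.1, 0.7, -0.8]
width: 0.0614
grip_force: 0.0
```

Request:
arm_command --steps '[{"slide":[0,0,0],"rot":[0,0,0],"grip":0.32},{"slide":[0,0,0],"rot":[0,0,0],"grip":0.32},{"slide":[-0.005,0.0004,0],"rot":[0,0,0],"grip":0.32},{"slide":[-0.005,0.0004,0],"rot":[0,0,0],"grip":0.32},{"slide":[-0.005,0.0004,0],"rot":[0,0,0],"grip":0.32},{"slide":[-0.005,0.0004,0],"rot":[0,0,0],"grip":0.32},{"slide":[-0.005,0.0004,0],"rot":[0,0,0],"grip":0.32},{"slide":[-0.005,0.0004,0],"rot":[0,0,0],"grip":0.32}]'

```text
time: 11.55
ee_pos: [0.6297, 0.0831, 0.0329]
eef_rot: [0.055, 0.998, 0.0, 0.0]
ft_force: [0.8, -0.1, 0.1]
width: 0.0278
grip_force: 0.4
```

```bash
python3 - <<'E'
from h import *
s=sensors.read_state();print(s["time"],np.round(s["ee_pos"],4),yaw(s),np.round(s["ft_force"],1),s["width"])
p=shot("wrist");save(p,"w5.png",1.5)
B=shot("side");save(B,"s5.png",1.5)
im=np.hstack([cv2.imread("pics/w5.png")[0:400,170:600],cv2.resize(cv2.imread("pics/s5.png")[270:470,360:560],(360,400))])
cv2.imwrite("pics/e.png",im)
E
```

```text
11.55 [0.6297 0.0831 0.0329] (np.float64(83.6867754030779), array([ 0.,  0., -1.])) [ 0.8 -0.1  0.1] 0.027814546606534162
```

View pics/e.png

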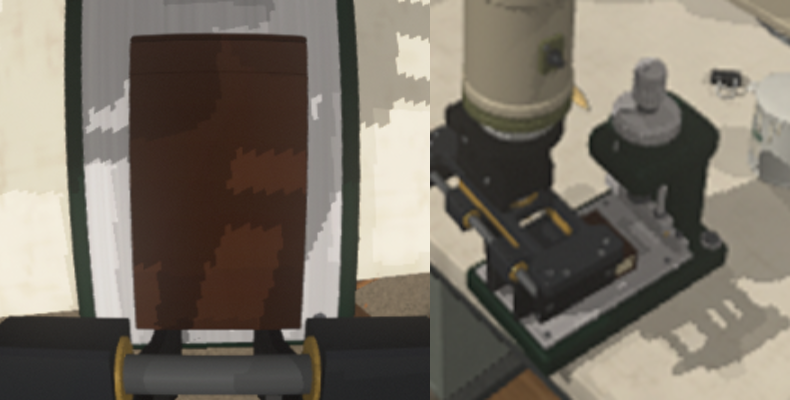

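The book lies square and centred on the bed (crop columns 131–306, bed 85–340), with both fingertips behind its fore-edge at row ~330. I'll push on.

Request:
arm_command --steps '[{"slide":[-0.0045,0.0004,0],"rot":[0,0,0],"grip":0.32},{"slide":[-0.0045,0.0004,0],"rot":[0,0,0],"grip":0.32},{"slide":[-0.0045,0.0004,0],"rot":[0,0,0],"grip":0.32},{"slide":[-0.0045,0.0004,0],"rot":[0,0,0],"grip":0.32},{"slide":[-0.0045,0.0004,0],"rot":[0,0,0],"grip":0.32},{"slide":[-0.0045,0.0004,0],"rot":[0,0,0],"grip":0.32},{"slide":[-0.0045,0.0004,0],"rot":[0,0,0],"grip":0.32},{"slide":[-0.0045,0.0004,0],"rot":[0,0,0],"grip":0.32}]'

```text
time: 12.65
ee_pos: [0.5937, 0.0863, 0.0328]
eef_rot: [0.055, 0.998, 0.0, 0.0]
ft_force: [1.5, -0.7, 0.4]
width: 0.0281
grip_force: 0.7
```

```bash
cat > m.py <<'E'
from h import *
s=sensors.read_state();print(s["time"],np.round(s["ee_pos"],4),np.round(s["ft_force"],1))
p=shot("wrist");save(p,"w6_%d.png"%p["shot"],1.5);g=cv2.cvtColor(p["pixels"],cv2.COLOR_RGB2GRAY).astype(float)
def edge(v0,v1,u0,u1,sgn,z):
    e=[]
    for v in range(v0,v1,3):
        d=np.diff(cv2.GaussianBlur(g[v:v+1],(5,1),0)[0])*sgn
        u=u0+int(np.argmax(d[u0:u1]));e.append(hit(p,u+.5,v,z))
    e=np.array(e);k=np.polyfit(e[:,0],e[:,1],1)
    for _ in range(3):
        r=e[:,1]-np.polyval(k,e[:,0]);ok=abs(r)<max(.0008,r.std());k=np.polyfit(e[ok,0],e[ok,1],1)
    return np.degrees(np.arctan(k[0])).round(2),np.polyval(k,[.54,.58]).round(4),ok.sum(),len(ok)
f=lambda x:int((170+x)/1.5)
zt=.046
print("bookL",edge(80,205,f(120),f(145),-1,zt));print("bookR",edge(80,205,f(290),f(315),1,zt))
print("bedL",edge(120,200,f(75),f(110),1,.026));print("bedR",edge(120,200,f(325),f(352),-1,.026))
E
python3 m.py
```

```text
12.65 [0.5937 0.0863 0.0328] [ 1.5 -0.7  0.4]
bookL (np.float64(-5.91), array([0.0628, 0.0587]), np.int64(35), 42)
bookR (np.float64(-6.47), array([0.123 , 0.1185]), np.int64(35), 42)
bedL (np.float64(-4.73), array([0.041 , 0.0376]), np.int64(27), 27)
bedR (np.float64(-4.7), array([0.1409, 0.1376]), np.int64(27), 27)
```

Request:
arm_command --steps '[{"slide":[-0.001,0,0],"rot":[0,0,0.8],"grip":0.32},{"slide":[-0.001,0,0],"rot":[0,0,0.8],"grip":0.32},{"slide":[-0.001,0.0001,0],"rot":[0,0,0],"grip":0.32},{"slide":[-0.001,0.0001,0],"rot":[0,0,0],"grip":0.32},{"slide":[-0.001,0.0001,0],"rot":[0,0,0],"grip":0.32},{"slide":[-0.001,0.0001,0],"rot":[0,0,0],"grip":0.32},{"slide":[-0.001,0.0001,0],"rot":[0,0,0],"grip":0.32},{"slide":[0,0,0],"rot":[0,0,0],"grip":0.32}]'

```text
time: 13.7
ee_pos: [0.588, 0.0869, 0.0333]
eef_rot: [0.041, 0.999, 0.0, 0.001]
ft_force: [4.7, 1.5, -0.8]
width: 0.028
grip_force: 2.6
```

```bash
python3 m.py
```

```text
13.7 [0.588  0.0869 0.0333] [ 4.7  1.5 -0.8]
bookL (np.float64(-4.3), array([0.0616, 0.0586]), np.int64(31), 42)
bookR (np.float64(-1.62), array([0.1208, 0.1197]), np.int64(35), 42)
bedL (np.float64(-3.98), array([0.0408, 0.038 ]), np.int64(23), 27)
bedR (np.float64(-4.13), array([0.1407, 0.1378]), np.int64(24), 27)
```

Request:
arm_command --steps '[{"slide":[-0.0007,0,0],"rot":[0,0,0],"grip":0.32},{"slide":[-0.0007,0.0001,0],"rot":[0,0,0],"grip":0.32},{"slide":[-0.0007,0,0],"rot":[0,0,0],"grip":0.32},{"slide":[-0.0007,0.0001,0],"rot":[0,0,0],"grip":0.32},{"slide":[0,0,0],"rot":[0,0,0],"grip":0.32},{"slide":[0,0,0],"rot":[0,0,0],"grip":0.32},{"slide":[0,0,0],"rot":[0,0,0],"grip":0.32},{"slide":[0,0,0],"rot":[0,0,0],"grip":0.32}]'

```text
time: 14.75
ee_pos: [0.5878, 0.0869, 0.0344]
eef_rot: [0.042, 0.999, 0.001, 0.004]
ft_force: [13.1, 0.9, 0.8]
width: 0.0281
grip_force: 6.5
```

```bash
python3 m.py; python3 -c "
from h import *
B=shot('side');save(B,'s6.png',1.5)
import glob,os
w=sorted(glob.glob('pics/w6_*'),key=os.path.getmtime)[-1]
cv2.imwrite('pics/f.png',np.hstack([cv2.imread(w)[0:400,170:600],cv2.resize(cv2.imread('pics/s6.png')[290:450,390:540],(370,400),interpolation=3)]))"
```

```text
14.75 [0.5878 0.0869 0.0344] [13.1  0.9  0.8]
bookL (np.float64(-4.7), array([0.0614, 0.0581]), np.int64(28), 42)
bookR (np.float64(-2.99), array([0.1213, 0.1192]), np.int64(30), 42)
bedL (np.float64(-5.34), array([0.0411, 0.0374]), np.int64(24), 27)
bedR (np.float64(-4.67), array([0.1409, 0.1376]), np.int64(22), 27)
```

View pics/f.png

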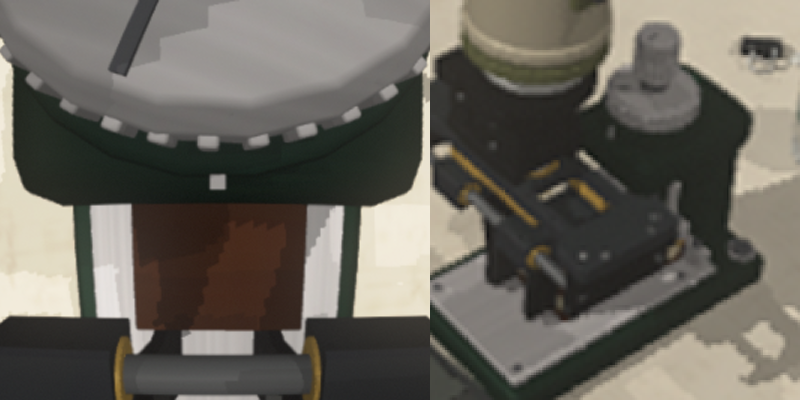

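Force rose to 13 N with no motion, so the book is home against the fence and square under the head (edges at columns 133–306, bed at 90–345). Next I back off, rise and go over the knob.

Request:
arm_command --steps '[{"slide":[0.015,-0.001,0],"rot":[0,0,0],"grip":0.32},{"slide":[0.005,0,0.04],"rot":[0,0,0],"grip":0.32},{"slide":[0,0,0.05],"rot":[0,0,10],"grip":0.6},{"slide":[0,0,0.05],"rot":[0,0,10],"grip":0.6},{"slide":[0,0,0.05],"rot":[0,0,10],"grip":0.6},{"slide":[0,0,0.04],"rot":[0,0,10],"grip":0.6},{"slide":[-0.057,0.0045,0],"rot":[0,0,10],"grip":0.6},{"slide":[-0.057,0.0045,0],"rot":[0,0,10],"grip":0.6}]'

```text
time: 15.85
ee_pos: [0.4888, 0.0956, 0.2625]
eef_rot: [-0.467, 0.884, 0.001, -0.0]
ft_force: [-0.3, -0.0, 2.8]
width: 0.0522
grip_force: 0.0
```

```bash
python3 - <<'E'
from h import *
s=sensors.read_state();print(s["time"],np.round(s["ee_pos"],4),yaw(s),np.round(s["ft_force"],1),np.round(s["torque"],3),np.round(s["joint_positions"],2))
p=shot("wrist");save(p,"w7.png",1.5)
print([(np.round(x["bbox"]).tolist(),x["conf"]) for x in eyes.look_for("fine_knob",p)],proj(p,(.488,.095,.196)))
E
```

```text
15.85 [0.4888 0.0956 0.2625] (np.float64(145.62036241657893), array([-0.001,  0.001, -1.   ])) [-0.3 -0.   2.8] [ 0.141 -0.029  0.01 ] [ 0.68  0.13 -1.03  1.68  0.11  1.39  2.18]
[([240.0, 171.0, 278.0, 209.0], 0.87), ([153.0, 103.0, 324.0, 229.0], 0.33), ([232.0, 149.0, 292.0, 210.0], 0.22)] (np.float64(259.31301755135024), np.float64(195.4911487737264))
```

View pics/w7.png

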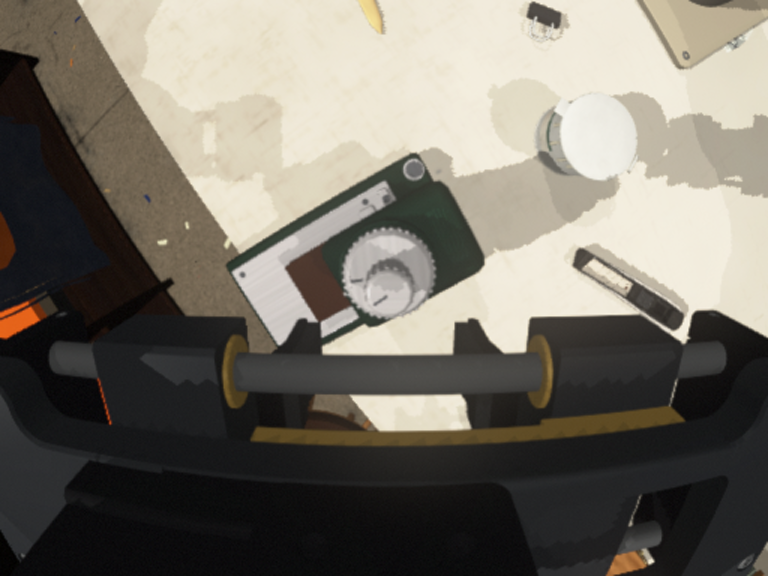

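The knob's top is at about (390,290) in the view, about 2 mm from where I predicted it. The ring and its mark are clear of the fingers, and the book edge shows under the head.

Request:
arm_command --steps '[{"slide":[-0.0013,-0.0011,-0.02],"rot":[0,0,5],"grip":0.6},{"slide":[0,0,-0.025],"rot":[0,0,5],"grip":0.6},{"slide":[0,0,-0.025],"rot":[0,0,0],"grip":0.6},{"slide":[0,0,-0.0245],"rot":[0,0,0],"grip":0.6},{"slide":[0,0,0],"rot":[0,0,0],"grip":0.6},{"slide":[0,0,0],"rot":[0,0,0],"grip":0.1},{"slide":[0,0,0],"rot":[0,0,0],"grip":0.1},{"slide":[0,0,0],"rot":[0,0,0],"grip":0.1}]' --newtons 45

```text
time: 16.95
ee_pos: [0.489, 0.0941, 0.1689]
eef_rot: [-0.539, 0.842, -0.0, 0.0]
ft_force: [-11.4, 4.6, 5.8]
width: 0.0302
grip_force: 6.9
```

Request:
arm_command --steps '[{"slide":[0,0,0],"rot":[0,0,0],"grip":0.1},{"slide":[0,0,0],"rot":[0,0,0],"grip":0.1},{"slide":[0,0,0],"rot":[0,0,0],"grip":0.1},{"slide":[0,0,0],"rot":[0,0,0],"grip":0.1},{"slide":[0,0,0],"rot":[0,0,0],"grip":0.1},{"slide":[0,0,0],"rot":[0,0,0],"grip":0.1},{"slide":[0,0,0],"rot":[0,0,0],"grip":0.1},{"slide":[0,0,0],"rot":[0,0,0],"grip":0.1}]'

```text
time: 17.95
ee_pos: [0.4873, 0.0949, 0.1688]
eef_rot: [-0.54, 0.842, 0.001, -0.001]
ft_force: [-10.5, 2.0, 10.5]
width: 0.0258
grip_force: 45.0
```

```bash
cat > t.py <<'E'
from h import *
s=sensors.read_state();print(round(s["time"],2),np.round(s["ee_pos"],4),"yaw",np.round(yaw(s)[0],2),np.round(s["ft_force"],1),"tau",np.round(s["torque"],3),"q7",round(s["joint_positions"][6],2),"w",round(s["width"],4),round(s["grip_force"],1))
E
python3 t.py
```

```text
17.95 [0.4873 0.0949 0.1688] yaw 155.35 [-10.5   2.   10.5] tau [ 0.639  2.477 -0.018] q7 2.28 w 0.0258 45.0
```

Request:
arm_command --steps '[{"slide":[-0.001,0.0003,0.0005],"rot":[0,0,0],"grip":0.1},{"slide":[-0.001,0.0003,0.0005],"rot":[0,0,0],"grip":0.1},{"slide":[-0.001,0,0],"rot":[0,0,0],"grip":0.1},{"slide":[0,0,0],"rot":[0,0,-2],"grip":0.1},{"slide":[0,0,0],"rot":[0,0,-2],"grip":0.1},{"slide":[0,0,0],"rot":[0,0,-2],"grip":0.1},{"slide":[0,0,0],"rot":[0,0,-2],"grip":0.1},{"slide":[0,0,0],"rot":[0,0,-2],"grip":0.1}]'

```text
time: 18.95
ee_pos: [0.4868, 0.0949, 0.169]
eef_rot: [-0.464, 0.886, 0.0, 0.001]
ft_force: [8.0, 4.0, -12.1]
width: 0.0255
grip_force: 45.0
```

```bash
python3 t.py
```

```text
18.95 [0.4868 0.0949 0.169 ] yaw 145.23 [  8.    4.  -12.1] tau [ 1.127 -1.655  0.175] q7 2.11 w 0.0255 45.0
```

Request:
arm_command --steps '[{"slide":[0.0007,0.0003,-0.0005],"rot":[0,0,-2],"grip":0.1},{"slide":[0.0006,0.0003,0],"rot":[0,0,-2],"grip":0.1},{"slide":[0,0,0],"rot":[0,0,-2],"grip":0.1},{"slide":[0,0,0],"rot":[0,0,-2],"grip":0.1},{"slide":[0,0,0],"rot":[0,0,-2],"grip":0.1},{"slide":[0,0,0],"rot":[0,0,-2],"grip":0.1},{"slide":[0,0,0],"rot":[0,0,-2],"grip":0.1},{"slide":[0,0,0],"rot":[0,0,-2],"grip":0.1}]'

```text
time: 19.95
ee_pos: [0.4871, 0.0951, 0.1688]
eef_rot: [-0.335, 0.942, 0.0, -0.0]
ft_force: [-3.7, 0.2, 4.3]
width: 0.0261
grip_force: 45.0
```

```bash
python3 t.py
```

```text
19.95 [0.4871 0.0951 0.1688] yaw 129.16 [-3.7  0.2  4.3] tau [0.397 0.954 0.134] q7 1.84 w 0.0261 45.0
```

```bash
cat >> t.py <<'E'
z=[]
for i in range(5): eyes.camera("wrist"); z.append(sensors.read_state()["torque"][2])
print("hold tau z",np.round(z,3),"mean",np.mean(z).round(4),"yaw",np.round(yaw()[0],2))
E
python3 t.py
```

```text
19.95 [0.4871 0.0951 0.1688] yaw 129.16 [-3.7  0.2  4.3] tau [0.397 0.954 0.134] q7 1.84 w 0.0261 45.0
hold tau z [0.149 0.075 0.038 0.044 0.014] mean 0.0642 yaw 129.3
```

Request:
arm_command --steps '[{"slide":[-0.0003,0,0],"rot":[0,0,-2.5],"grip":0.1},{"slide":[-0.0003,0,0],"rot":[0,0,-2.5],"grip":0.1},{"slide":[0,0,0],"rot":[0,0,-2.5],"grip":0.1},{"slide":[0,0,0],"rot":[0,0,-2.5],"grip":0.1},{"slide":[0,0,0],"rot":[0,0,-2.5],"grip":0.1},{"slide":[0,0,0],"rot":[0,0,-2.5],"grip":0.1},{"slide":[0,0,0],"rot":[0,0,-2.5],"grip":0.1},{"slide":[0,0,0],"rot":[0,0,-2.5],"grip":0.1}]'

```text
time: 21.2
ee_pos: [0.487, 0.0952, 0.1689]
eef_rot: [-0.167, 0.986, 0.0, 0.0]
ft_force: [-1.3, 1.0, 3.0]
width: 0.0255
grip_force: 45.0
```

```bash
python3 t.py
```

```text
21.2 [0.487  0.0952 0.1689] yaw 109.23 [-1.3  1.   3. ] tau [0.514 0.418 0.166] q7 1.5 w 0.0255 45.0
hold tau z [ 0.114  0.025  0.011 -0.048  0.027] mean 0.0257 yaw 109.34
```

```bash
sed -i '/^z=\[\]/,$d' t.py; cat t.py | tail -1 | cut -c1-40
```

```text
s=sensors.read_state();print(round(s["ti
```

Request:
arm_command --steps '[{"slide":[0,0,0],"rot":[0,0,-2],"grip":0.1},{"slide":[0,0,0],"rot":[0,0,-2],"grip":0.1},{"slide":[0,0,0],"rot":[0,0,-2],"grip":0.1},{"slide":[0,0,0],"rot":[0,0,-2],"grip":0.1},{"slide":[0,0,0],"rot":[0,0,-2],"grip":0.1},{"slide":[0,0,0],"rot":[0,0,-2],"grip":0.1},{"slide":[0,0,0],"rot":[0,0,-2],"grip":0.1},{"slide":[0,0,0],"rot":[0,0,-2],"grip":0.1}]'

```text
time: 22.45
ee_pos: [0.4868, 0.0952, 0.1689]
eef_rot: [-0.028, 1.0, 0.0, 0.0]
ft_force: [3.6, 3.5, -0.5]
width: 0.026
grip_force: 45.0
```

```bash
python3 t.py
```

```text
22.45 [0.4868 0.0952 0.1689] yaw 93.16 [ 3.6  3.5 -0.5] tau [ 1.004 -1.031  0.107] q7 1.23 w 0.026 45.0
```

Request:
arm_command --steps '[{"slide":[0,0,0],"rot":[0,0,-2],"grip":0.1},{"slide":[0,0,0],"rot":[0,0,-2],"grip":0.1},{"slide":[0,0,0],"rot":[0,0,-2],"grip":0.1},{"slide":[0,0,0],"rot":[0,0,-2],"grip":0.1},{"slide":[0,0,0],"rot":[0,0,-2],"grip":0.1},{"slide":[0,0,0],"rot":[0,0,-2],"grip":0.1},{"slide":[0,0,0],"rot":[0,0,-2],"grip":0.1},{"slide":[0,0,0],"rot":[0,0,-2],"grip":0.1}]'

```text
time: 23.45
ee_pos: [0.4869, 0.0953, 0.1689]
eef_rot: [0.112, 0.994, 0.0, 0.0]
ft_force: [4.2, 2.9, -1.0]
width: 0.0262
grip_force: 45.0
```

```bash
python3 t.py
```

```text
23.45 [0.4869 0.0953 0.1689] yaw 77.17 [ 4.2  2.9 -1. ] tau [ 1.048 -1.13   0.158] q7 0.96 w 0.0262 45.0
```

```bash
cat > t.py <<'E'
from h import *
s=sensors.read_state();j=s["joint_torque"]
print(round(s["time"],2),"yaw",np.round(yaw(s)[0],2),np.round(s["ft_force"],1),"tauz",round(s["torque"][2],3),"j7",np.round(j[6],3),"j5",np.round(j[4],3),"w",round(s["width"],4))
E
python3 t.py
```

```text
23.45 yaw 77.17 [ 4.2  2.9 -1. ] tauz 0.158 j7 0.405 j5 0.596 w 0.0262
```

Request:
arm_command --steps '[{"slide":[0.0003,0.0002,0],"rot":[0,0,-1.25],"grip":0.1},{"slide":[0.0003,0.0002,0],"rot":[0,0,-1.25],"grip":0.1},{"slide":[0,0,0],"rot":[0,0,-1.25],"grip":0.1},{"slide":[0,0,0],"rot":[0,0,-1.25],"grip":0.1},{"slide":[0,0,0],"rot":[0,0,-1.25],"grip":0.1},{"slide":[0,0,0],"rot":[0,0,-1.25],"grip":0.1},{"slide":[0,0,0],"rot":[0,0,-1.25],"grip":0.1},{"slide":[0,0,0],"rot":[0,0,-1.25],"grip":0.1}]'

```text
time: 24.45
ee_pos: [0.487, 0.0954, 0.1689]
eef_rot: [0.198, 0.98, -0.0, -0.0]
ft_force: [-1.2, 2.0, 5.0]
width: 0.0258
grip_force: 45.0
```

```bash
python3 t.py
```

```text
24.45 yaw 67.2 [-1.2  2.   5. ] tauz 0.185 j7 0.179 j5 0.581 w 0.0258
```

Request:
arm_command --steps '[{"slide":[0,0,0],"rot":[0,0,-1.25],"grip":0.1},{"slide":[0,0,0],"rot":[0,0,-1.25],"grip":0.1},{"slide":[0,0,0],"rot":[0,0,-1.25],"grip":0.1},{"slide":[0,0,0],"rot":[0,0,-1.25],"grip":0.1},{"slide":[0,0,0],"rot":[0,0,-1.25],"grip":0.1},{"slide":[0,0,0],"rot":[0,0,-1.25],"grip":0.1},{"slide":[0,0,0],"rot":[0,0,-1.25],"grip":0.1},{"slide":[0,0,0],"rot":[0,0,-1.25],"grip":0.1}]'

```text
time: 25.45
ee_pos: [0.4871, 0.0955, 0.1689]
eef_rot: [0.282, 0.959, -0.0, -0.0]
ft_force: [-0.5, 2.0, 4.9]
width: 0.0262
grip_force: 45.0
```

```bash
python3 t.py
```

```text
25.45 yaw 57.21 [-0.5  2.   4.9] tauz 0.096 j7 0.166 j5 0.565 w 0.0262
```

Request:
arm_command --steps '[{"slide":[0,0,0],"rot":[0,0,-1.25],"grip":0.1},{"slide":[0,0,0],"rot":[0,0,-1.25],"grip":0.1},{"slide":[0,0,0],"rot":[0,0,-1.25],"grip":0.1},{"slide":[0,0,0],"rot":[0,0,-1.25],"grip":0.1},{"slide":[0,0,0],"rot":[0,0,-1.25],"grip":0.1},{"slide":[0,0,0],"rot":[0,0,-1.25],"grip":0.1},{"slide":[0,0,0],"rot":[0,0,-1.25],"grip":0.1},{"slide":[0,0,0],"rot":[0,0,-1.25],"grip":0.1}]'

```text
time: 26.45
ee_pos: [0.4871, 0.0955, 0.1688]
eef_rot: [0.365, 0.931, -0.0, -0.0]
ft_force: [-0.6, 1.3, 5.8]
width: 0.0259
grip_force: 45.0
```

```bash
python3 t.py
```

```text
26.45 yaw 47.21 [-0.6  1.3  5.8] tauz 0.21 j7 0.153 j5 0.54 w 0.0259
```

Request:
arm_command --steps '[{"slide":[0,0,0],"rot":[0,0,-1.25],"grip":0.1},{"slide":[0,0,0],"rot":[0,0,-1.25],"grip":0.1},{"slide":[0,0,0],"rot":[0,0,-1.25],"grip":0.1},{"slide":[0,0,0],"rot":[0,0,-1.25],"grip":0.1},{"slide":[0,0,0],"rot":[0,0,-1.25],"grip":0.1},{"slide":[0,0,0],"rot":[0,0,-1.25],"grip":0.1},{"slide":[0,0,0],"rot":[0,0,-1.25],"grip":0.1},{"slide":[0,0,0],"rot":[0,0,-1.25],"grip":0.1}]'

```text
time: 27.45
ee_pos: [0.4872, 0.0955, 0.1689]
eef_rot: [0.445, 0.896, 0.0, 0.0]
ft_force: [-1.4, 1.3, 5.4]
width: 0.0255
grip_force: 45.0
```

```bash
python3 t.py
```

```text
27.45 yaw 37.21 [-1.4  1.3  5.4] tauz 0.175 j7 0.14 j5 0.509 w 0.0255
```

```bash
cat > hold.py <<'E'
from h import *
import sys
z=[];j=[]
for i in range(int(sys.argv[1])):
    eyes.camera("wrist"); s=sensors.read_state(); z.append(s["torque"][2]); j.append(s["joint_torque"][6])
print(round(s["time"],2),"yaw",yaw(s)[0].round(2),np.round(z,3),"mean after 4:",np.mean(z[4:]).round(4),"j7",np.round(j,3),np.round(s["ft_force"],1))
E
python3 hold.py 16
```

```text
28.25 yaw 37.28 [0.224 0.138 0.212 0.159 0.191 0.143 0.13  0.16  0.144 0.119 0.188 0.129
 0.159 0.159 0.069 0.169] mean after 4: 0.1466 j7 [ 0.096 -0.515 -0.278 -0.177 -0.15  -0.144 -0.143 -0.142 -0.142 -0.143
 -0.142 -0.142 -0.143 -0.143 -0.143 -0.142] [-1.2  2.2  5.9]
```

Request:
arm_command --steps '[{"slide":[0,0,0],"rot":[0,0,-1.5],"grip":0.1},{"slide":[0,0,0],"rot":[0,0,-2.5],"grip":0.1},{"slide":[0,0,0],"rot":[0,0,-2.5],"grip":0.1},{"slide":[0,0,0],"rot":[0,0,-1.5],"grip":0.1},{"slide":[0,0,0],"rot":[0,0,-1],"grip":0.1},{"slide":[0,0,0],"rot":[0,0,-0.6],"grip":0.1},{"slide":[0,0,0],"rot":[0,0,-0.3],"grip":0.1},{"slide":[0,0,0],"rot":[0,0,-0.1],"grip":0.1}]'

```text
time: 29.25
ee_pos: [0.4872, 0.0955, 0.1689]
eef_rot: [0.52, 0.854, 0.0, 0.0]
ft_force: [-0.9, 1.5, 5.6]
width: 0.0257
grip_force: 45.0
```

```bash
python3 hold.py 10
```

```text
29.75 yaw 27.29 [0.225 0.276 0.259 0.19  0.239 0.239 0.218 0.197 0.231 0.285] mean after 4: 0.2351 j7 [-0.222 -0.252 -0.234 -0.227 -0.226 -0.225 -0.225 -0.225 -0.225 -0.225] [0.3 2.5 4.8]
```

Request:
arm_command --steps '[{"slide":[0,0,0],"rot":[0,0,1],"grip":0.1},{"slide":[0,0,0],"rot":[0,0,1.5],"grip":0.1},{"slide":[0,0,0],"rot":[0,0,1.2],"grip":0.1},{"slide":[0,0,0],"rot":[0,0,1],"grip":0.1},{"slide":[0,0,0],"rot":[0,0,0.6],"grip":0.1},{"slide":[0,0,0],"rot":[0,0,0.4],"grip":0.1},{"slide":[0,0,0],"rot":[0,0,0.2],"grip":0.1},{"slide":[0,0,0],"rot":[0,0,0.1],"grip":0.1}]'

```text
time: 30.75
ee_pos: [0.4872, 0.0955, 0.1689]
eef_rot: [0.475, 0.88, 0.0, -0.0]
ft_force: [-0.6, 1.7, 5.8]
width: 0.0259
grip_force: 45.0
```

```bash
python3 hold.py 9
```

```text
31.2 yaw 33.25 [-0.132 -0.065 -0.063 -0.108 -0.086 -0.094 -0.067 -0.067 -0.082] mean after 4: -0.079 j7 [0.084 0.118 0.101 0.094 0.093 0.092 0.092 0.092 0.092] [-0.9  2.1  5.7]
```

Request:
arm_command --steps '[{"slide":[0,0,0],"rot":[0,0,-1],"grip":0.1},{"slide":[0,0,0],"rot":[0,0,-1.5],"grip":0.1},{"slide":[0,0,0],"rot":[0,0,-1.2],"grip":0.1},{"slide":[0,0,0],"rot":[0,0,-1],"grip":0.1},{"slide":[0,0,0],"rot":[0,0,-0.6],"grip":0.1},{"slide":[0,0,0],"rot":[0,0,-0.4],"grip":0.1},{"slide":[0,0,0],"rot":[0,0,-0.2],"grip":0.1},{"slide":[0,0,0],"rot":[0,0,-0.1],"grip":0.1}]'

```text
time: 32.2
ee_pos: [0.4872, 0.0955, 0.1689]
eef_rot: [0.52, 0.854, 0.0, 0.0]
ft_force: [-0.4, 2.3, 4.7]
width: 0.026
grip_force: 45.0
```

```bash
python3 hold.py 9
```

```text
32.65 yaw 27.29 [0.251 0.194 0.204 0.265 0.193 0.213 0.226 0.26  0.226] mean after 4: 0.2236 j7 [-0.217 -0.251 -0.234 -0.228 -0.226 -0.225 -0.225 -0.225 -0.225] [-0.5  1.9  6.1]
```

Averaging forward and reverse torque removes friction. The spring torque is about 0.072 N m, so the knob is ~0.97 rad past first touch. I'll turn 4° more, then release.

Request:
arm_command --steps '[{"slide":[0,0,0],"rot":[0,0,-1.2],"grip":0.1},{"slide":[0,0,0],"rot":[0,0,-1.2],"grip":0.1},{"slide":[0,0,0],"rot":[0,0,-0.8],"grip":0.1},{"slide":[0,0,0],"rot":[0,0,-0.5],"grip":0.1},{"slide":[0,0,0],"rot":[0,0,-0.3],"grip":0.1},{"slide":[0,0,0],"rot":[0,0,0],"grip":0.1},{"slide":[0,0,0],"rot":[0,0,0],"grip":0.6},{"slide":[0,0,0],"rot":[0,0,0],"grip":0.6}]'

```text
time: 33.65
ee_pos: [0.4868, 0.0949, 0.1682]
eef_rot: [0.55, 0.835, -0.001, -0.0]
ft_force: [0.8, -0.1, -0.1]
width: 0.0386
grip_force: 0.0
```

Request:
arm_command --steps '[{"slide":[0,0,0],"rot":[0,0,0],"grip":0.6},{"slide":[0,0,0],"rot":[0,0,0],"grip":0.6},{"slide":[0,0,0.01],"rot":[0,0,0],"grip":0.6},{"slide":[0,0,0.02],"rot":[0,0,0],"grip":0.6},{"slide":[0,0,0.03],"rot":[0,0,0],"grip":0.6},{"slide":[0,0,0.03],"rot":[0,0,0],"grip":0.6},{"slide":[0,0,0.03],"rot":[0,0,0],"grip":0.6},{"slide":[0,0,0],"rot":[0,0,0],"grip":0.6}]'

```text
time: 34.65
ee_pos: [0.4882, 0.096, 0.2915]
eef_rot: [0.55, 0.835, 0.001, 0.002]
ft_force: [0.3, 0.2, -0.7]
width: 0.0521
grip_force: 0.0
```

```bash
python3 - <<'E'
from h import *
s=sensors.read_state();print(s["time"],np.round(s["ee_pos"],4),yaw(s)[0],np.round(s["ft_force"],1))
p=shot("wrist");save(p,"w8.png",1.5)
o=cv2.imread("pics/w8.png")[0:350,150:620]
T=cv2.imread("pics/s1.png") if 0 else cv2.imread("pics/w7.png")[150:350,210:500]
cv2.imwrite("pics/g.png",np.hstack([o,cv2.resize(T,(330,350))]))
E
```

```text
34.65 [0.4882 0.096  0.2915] 23.296348910453663 [ 0.3  0.2 -0.7]
```

View pics/g.png

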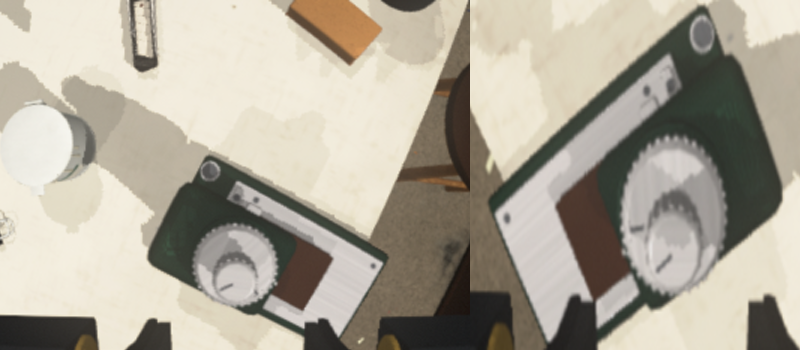

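The final view shows the book in the throat, square on the bed (crop about (300,275)), with the press clear of the gripper. I'll hand in.

```bash
python3 -c "
from bench import order
print(order.close_job())"
```

```text
the job is handed in; nothing more can be done
None
```

The book is laid square, spine first and home against the back fence; the knob is snugged about a sixth of a turn past touch by torque (about 1.04 rad, ±0.1) and let go. I kept clear of the ring and the other things but did not re-check their positions at the end, and the job is handed in.

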